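# Switch off the battery charger and take out the cells that do not belong

## Robot

A 6-joint arm with a two-finger parallel gripper is mounted at the origin on a cart in front of the work surface, level with it; the furniture and walls round the work are solid. World frame = base frame: x ahead of the robot, y to its left, z up, the work surface at z = 0. Lengths are in m, angles in rad, forces in N, time in s.
With the tool pointing down it reaches from about 0.3 to 0.75 m from the base axis. Payload 8.5 kg.
Tool frame: the origin (TCP) lies between the finger pads; the fingertips stand 22 mm ahead of it and the grasp point (between the pads) lies 3 mm ahead of it; z points along the fingers, y is the direction in which the jaws open and shut (so a half turn about z gives the same grasp; the last joint's range is limited). The gripper opens to 85 mm and grips with 20 to 120 N. Pads are 22 mm wide; open, the fingers measure 114 mm over their backs; the gripper's body (76 mm by 85 mm) begins 54 mm behind the grasp point. The pads swing forward as they close: fully open they stand 13 mm farther back than shut.
Start: joints at [0.993, 0.381, 1.297, -0, 1.464, -0.215], TCP at [0.195, 0.514, 0.253] pointing down, gripper open.
Joint ranges: [-3.11, 3.11], [-0.89, 2.33], [0.22, 2.48], [-1.42, 4.56], [0.17, 2.85], [-2.88, 2.88]. Speed limits (rad/s): [2.39, 2.39, 3.14, 3.14, 3.14, 3.14].

## Interface

Orientations are given as [roll, pitch, yaw] about the fixed x, y, z axes, in that order (R = Rz(yaw) Ry(pitch) Rx(roll)).
In Python, from rig import robot gives the robot as it stands. The module is installed in compiled form; this text tells all that it offers.
- The arm moves only by the tool arm_command, never from a script. Its argument "plan" is a list of rows, each an object with "linear": the shift along the tool's x, y, z in cm, a list of three; "delta_rot": the turn, a rotation vector about the tool's x, y, z in rad, a list of three; "claw": the opening, from 0 (shut) to 1 (fully open). In form: [{"linear": [dx, dy, dz], "delta_rot": [rx, ry, rz], "claw": claw}, ...]. A call has exactly 8 rows; each row is the pose to reach, as a shift and turn from the pose commanded when the call began, along the tool's axes at that moment; what a row does not reach only later rows make up. A row lasts 1/12 s, in which the tool goes at most 41.7 mm and 7.16 degrees, less where a joint would pass 70% of its speed; a pose out of reach is approached as far as the arm can. A call with a gripper value outside its range is refused whole. The fingers move at their own pace and stop on an object; "grip_force" is the grip in N (left out, the last holds). Time passes only in rows, so rows that repeat a pose let the fingers close, or fill a call up. It gives the time, the measured TCP pose, the force and the opening at its end, in the units of the state.
- robot.get_obs(): the state, without advancing time (a new reading comes with each control period).
- robot.grab_frame(name): name is "scene" or "top" or "wrist"; returns the picture (400x640x3 uint8, red, green, blue); there is no depth.
- robot.camera_params(name): a dict with "mtx" (3x3 intrinsics, pixels), "eye" and "orientation" of the camera in the world. Camera axes: x right, y down, z forward; pixel columns grow to the right and rows downward; lengths in m; the calibration is good to about 2 mm. A picture is of the moment at which its call begins: read the wrist's pose just before it. camera_params takes no time and is no camera call; for the wrist camera it gives the pose at the moment of the call.
- robot.hand_in(): hands the job in, once; it reports no verdict.
Trained networks look in the newest picture that a camera, given by its name, has taken for a name from the list of things; names that differ only in an ending like _2 or _b are one class to them, and where a whole thing is asked for, a point or a joint stands for the part that bears it (a point fixed in the world has none). Each returns a list of dicts, best first, with "p" (0 to 1); they miss things now and then, are a little off and sometimes report something else, mostly with a low value. They report only what shows in the picture. A call takes as long as a camera call.
- robot.masks_of(camera, label): "region" (400x640 bool, what is visible of it) and "rect" ([left, top, right, bottom] in pixels, round what is visible of it).
The state is a dict: "clock": time; "joint_positions": joint angles; "dq": joint speeds; "tau": joint torques, N m; "tcp_pos": TCP position; "tcp_rot": TCP orientation; "ft_force": force on the tool from outside, world axes, zero at the start; "ft_torque": the same for the moment, N m; "gripper_width": finger opening in m.
Only numpy, scipy, OpenCV 4.12 (cv2) and the standard library are available. Lean on these libraries where they do the work, as an engineer would, in place of code of your own. Each camera call takes 0.05 s, during which the arm holds its last target. There are 200 camera calls.

## Task

Two short lithium cells that must not be recharged have been put among the long ones in the battery charger. First switch the charger off by turning its pointer knob gently anticlockwise until it comes up against the end stop; only then take out the two short, fat cells and lay them in the empty plastic tub. Leave the long cells in their bays and do not knock over or shift the things standing round about.

Things in the scene. Friction and masses are not known exactly. Their poses are not given: they have to be found in the camera images.
- charger: Battery charger, fixed, black with a grey deck 34 mm above the desk; 96 mm deep (x), 294 mm wide (y from -156 to +138 mm). Origin on the desk below the bays' line; x points away from the user, y to the left. Five open bays with centres at x = 0, y = +114, +72, +30, -12, -54 mm; knob axis at x = 0, y = -120 mm.
- bay_middle (a point): Deck surface (34 mm above the desk) at the centre of the middle bay (charger x = 0, y = +30 mm), axes as the charger's. In each bay one cell lies along x on two rails (4 mm high, 50 mm long, outer faces 13 mm apart) between two end blocks, each 24 mm wide and 12 mm high, with inner faces at x = -30 and +30 mm. Between neighbouring cells about 25 mm is free.
- knob (a joint): Angle of the charger's pointer knob, rad: 0 = off, at the anticlockwise end stop; it grows clockwise seen from above, up to 5.24. It stays where it is left and takes about 0.08 N m to turn. At value q the pointer points at 2.618 rad minus q, measured anticlockwise from the charger's x axis seen from above (off: towards the user and left, at the largest white dot).
- knob_axis (a point): Point on the knob's vertical axis, 55 mm above the desk; it carries the charger's axes. Knob, all black: round skirt of radius 27 mm up to 43 mm above the desk; on it, from 43 to 65 mm, a hub of radius 12.5 mm and an upright fin: 33 mm long from the axis on the pointing side (11 mm thick, 8 mm beyond 20 mm), 20 mm long on the blunt tail side (13 mm thick).
- knob_tip (a point): Outer end of the knob's pointer fin, 33 mm from the axis, 54 mm above the desk; turns with the knob.
- long_a: Long cell; a plain white cylinder with steel ends, 14.5 mm in diameter and 50.5 mm long. It belongs in the charger and stays there. Origin at its centre, x axis along the cylinder. As it lies in its bay its centre is 44 mm above the desk.
- long_b: Another long cell; a plain white cylinder with steel ends, 14.5 mm in diameter and 50.5 mm long. It belongs in the charger and stays there. Origin at its centre, x axis along the cylinder. As it lies in its bay its centre is 44 mm above the desk.
- long_c: Another long cell; a plain white cylinder with steel ends, 14.5 mm in diameter and 50.5 mm long. It belongs in the charger and stays there. Origin at its centre, x axis along the cylinder. As it lies in its bay its centre is 44 mm above the desk.
- short_a: Short cell; a plain white cylinder with steel ends, 17 mm in diameter and only 34.5 mm long: shorter and fatter than the others. Origin at its centre, x axis along the cylinder. As it lies in its bay its centre is 45 mm above the desk; on the floor of the tub about 12 mm.
- short_b: The other short cell; a plain white cylinder with steel ends, 17 mm in diameter and only 34.5 mm long: shorter and fatter than the others. Origin at its centre, x axis along the cylinder. As it lies in its bay its centre is 45 mm above the desk; on the floor of the tub about 12 mm.
- tub: Low open grey plastic tub, loose on the desk, empty. Outside 96 mm (x) by 124 mm (y), walls 3 mm thick with a rim 6 mm wide, 31 mm high, floor 3 mm. Origin under its centre on the desk.
- mug: Orange mug, loose, 81 mm across, 113 mm over cup and handle, 101 mm high. Origin under the middle of its outline (cup centre 16 mm from it towards +y, handle towards -y). Bystander.
- pen_cup: Black pen cup with scissors and pens, loose, 72 mm across, 160 mm high. Origin underneath near its middle. Bystander.
- water_bottle: Clear water bottle with a red cap, loose, 65 mm across, 212 mm high. Origin under its centre. Bystander.
- stapler: Blue desk stapler, loose, 137 mm long (x), 34 mm wide, 46 mm high. Origin under its middle. Bystander.

How it is judged:
On the way, in this order (a step that is already met when the one before it is completed fails the run):
1. the knob is turned anticlockwise to its end stop while both short cells still lie in their bays (value of joint knob below 0.07 rad and distance of each of short_a, short_b from where it was at the start of the episode below 0.015 m), for 0.2 s.
2. both short cells are in the tub (x of short_a in the frame of tub between -0.042 and 0.042 m and y of short_a in the frame of tub between -0.056 and 0.056 m and z of short_a in the frame of tub between 0 and 0.03 m and x of short_b in the frame of tub between -0.042 and 0.042 m and y of short_b in the frame of tub between -0.056 and 0.056 m and z of short_b in the frame of tub between 0 and 0.03 m), for 0.2 s.
At the end, for the whole second after the job is handed in: The knob stands at its anticlockwise end stop (within 0.07 rad); both short cells lie at rest inside the upright tub (centres within its walls and lower than 30 mm above its base); each long cell lies in its bay, within 12 mm of where it started (all of step 2 and value of joint knob below 0.07 rad and linear speed of each of short_a, short_b below 0.02 m/s and distance of each of long_a, long_b, long_c from where it was at the start of the episode below 0.012 m and angle between tub's own z axis and vertical below 0.12 rad); the robot touches nothing.
It fails at once if a long cell is taken out or knocked from its bay (moved by more than 20 mm) (distance of any of long_a, long_b, long_c from where it was at the start of the episode above 0.02 m).
It fails at once if the knob is forced (pushed by the fingers with more than 45 N) (contact force between the fingers and knob above 45 N).
It fails at once if a short cell is dropped into the tub from a height (it falls there faster than 1 m/s) ((linear speed of short_a above 1 m/s and horizontal distance between short_a and tub below 0.07 m and height (world z) of short_a below 0.09 m) or (linear speed of short_b above 1 m/s and horizontal distance between short_b and tub below 0.07 m and height (world z) of short_b below 0.09 m)).
It fails at once if the mug, pen cup, water bottle or stapler is shifted by more than 30 mm or tipped ((distance of mug from where it was at the start of the episode above 0.03 m or angle between mug's own z axis and vertical above 0.35 rad) or (distance of pen_cup from where it was at the start of the episode above 0.03 m or angle between pen_cup's own z axis and vertical above 0.35 rad) or (distance of water_bottle from where it was at the start of the episode above 0.03 m or angle between water_bottle's own z axis and vertical above 0.35 rad) or (distance of stapler from where it was at the start of the episode above 0.03 m or angle between stapler's own z axis and vertical above 0.35 rad)).
It also fails if it takes over 72 s, if anything falls off the work surface, if the arm or the gripper's body presses on something with over 40 N, if the wrist force passes 120 N, or if a joint passes its speed limit or range.

## Working session

There is one attempt and no reset: what is moved stays moved. The work goes in short steps, Python scripts to look and compute and a tool call to move; the robot and the scene stay as the last step left them, time stands still between calls to the robot, and variables do not carry over. Pictures are saved under pics/ and viewed, about 8 in all and at most 12, crops included, and the job is handed in when it is done.

Besides the shell and the picture viewer there is one more tool, called by a JSON object that holds its "fn" and its "kwargs". arm_command: Moves the arm, as the interface text tells. Its arguments: {"type":"object","properties":{"plan":{"type":"array"},"grip_force":{"type":"number"}},"required":["plan"]}

```bash
mkdir -p pics; cat > h.py <<'E'
from rig import robot
import numpy as np, cv2
from scipy.spatial.transform import Rotation as R
def cam(n):
    c=robot.camera_params(n); o=np.array(c['orientation'],float)
    M=o if o.shape==(3,3) else (R.from_euler('xyz',o).as_matrix() if o.size==3 else R.from_quat(o).as_matrix())
    return np.array(c['mtx']),np.array(c['eye']),M
def ray(c,uv,z):
    K,e,M=c; d=M@np.linalg.solve(K,[uv[0],uv[1],1]); return e+d*(z-e[2])/d[2]
def proj(c,p):
    K,e,M=c; q=K@(M.T@(np.array(p)-e)); return q[:2]/q[2]
def save(n,im,): cv2.imwrite('pics/'+n,im[:,:,::-1])
E
python3 - <<'E'
from h import *
print(robot.get_obs())
for n in ['top','scene','wrist']: print(n,robot.camera_params(n))
im=robot.grab_frame('top');save('top0.png',im)
c=cam('top')
for l,z in [('charger',.034),('knob',.065),('long_a',.044),('short_a',.045),('tub',.031),('mug',.1),('pen_cup',.1),('water_bottle',.1),('stapler',.04)]:
    for m in robot.masks_of('top',l):
        ys,xs=np.nonzero(m['region']); 
        print(l,round(m['p'],2),m['rect'],ray(c,(xs.mean(),ys.mean()),z).round(3),cv2.minAreaRect(np.c_[xs,ys].astype(np.float32)))
E
```

```text
{'clock': 0.0, 'joint_positions': array([ 9.92675162e-01,  3.81201021e-01,  1.29828622e+00,  7.19840411e-06,
        1.46357934e+00, -2.15286508e-01]), 'dq': array([ 4.89247995e-04,  4.31711338e-04,  8.27516644e-06,  1.38534169e-03,
        7.23596848e-04, -2.19870461e-03]), 'tau': array([ 9.86681789e-05, -4.48469174e+01, -2.31263298e+01, -2.72284269e-04,
        4.83468917e-03, -7.87560566e-05]), 'tcp_pos': array([0.19505419, 0.51396662, 0.25270047]), 'tcp_rot': array([-3.14015429e+00, -3.21860549e-04,  2.77875699e+00]), 'ft_force': array([-0.00253364,  0.28284242,  0.20485745]), 'ft_torque': array([0.00312437, 0.01241486, 0.02247449]), 'gripper_width': 0.08522832759637923}
top {'mtx': array([[494.0945426 ,   0.        , 317.86378476],
       [  0.        , 494.0945426 , 195.87910244],
       [  0.        ,   0.        ,   1.        ]]), 'eye': array([ 0.47321322, -0.01745599,  1.21920656]), 'orientation': array([-3.04634569,  0.03102358, -1.59958404])}
scene {'mtx': array([[413.76582904,   0.        , 323.97653877],
       [  0.        , 413.76582904, 203.33434385],
       [  0.   
[... 1796 characters left out ...]
 ((202.0, 250.5), (43.0, 56.0), 90.0)
mug 0.63 [431.3, 223.2, 485.2, 260.3] [ 0.467 -0.285  0.1  ] ((454.2716064453125, 242.22027587890625), (36.9111442565918, 49.12821578979492), 81.02737426757812)
pen_cup 0.83 [281.7, 122.7, 314.6, 179.1] [0.677 0.055 0.1  ] ((296.7723083496094, 152.47845458984375), (48.59757995605469, 31.339359283447266), 64.44003295898438)
water_bottle 0.7 [416.6, 120.6, 460.5, 161.0] [ 0.696 -0.267  0.1  ] ((439.1351013183594, 141.18917846679688), (29.06191062927246, 46.26655960083008), 54.462318420410156)
stapler 0.76 [356.8, 107.4, 380.5, 161.4] [ 0.733 -0.113  0.04 ] ((369.5294189453125, 133.3823699951172), (15.279744148254395, 57.238407135009766), 14.03624439239502)
```

View pics/top0.png

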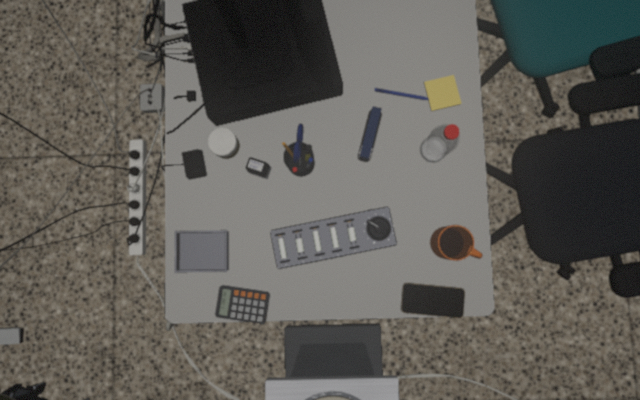

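```bash
cat >> h.py <<'E'
def goto(p,yaw,tilt=0):
    o=robot.get_obs(); M=R.from_euler('xyz',o['tcp_rot'])
    T=R.from_euler('xyz',[np.pi,0,yaw])
    print('t',round(o['clock'],2),'lin cm',(M.inv().apply(np.array(p)-o['tcp_pos'])*100).round(2),'rot',(M.inv()*T).as_rotvec().round(3),'q6 end',round(np.arctan2(p[1],p[0])+np.pi/2-yaw,2))
E
python3 -c "
from h import *
goto([.48,-.03,.27],3.316)"
```

```text
t 0.5 lin cm [-45.94 -40.77  -1.67] rot [-0.    -0.    -0.537] q6 end -1.81
```

{"fn": "arm_command", "kwargs": {"plan": [{"linear": [-46, -41, -1.7], "delta_rot": [0, 0, -0.537], "claw": 1}, {"linear": [-46, -41, -1.7], "delta_rot": [0, 0, -0.537], "claw": 1}, {"linear": [-46, -41, -1.7], "delta_rot": [0, 0, -0.537], "claw": 1}, {"linear": [-46, -41, -1.7], "delta_rot": [0, 0, -0.537], "claw": 1}, {"linear": [-46, -41, -1.7], "delta_rot": [0, 0, -0.537], "claw": 1}, {"linear": [-46, -41, -1.7], "delta_rot": [0, 0, -0.537], "claw": 1}, {"linear": [-46, -41, -1.7], "delta_rot": [0, 0, -0.537], "claw": 1}, {"linear": [-46, -41, -1.7], "delta_rot": [0, 0, -0.537], "claw": 1}]}}

```text
clock: 1.17
tcp_pos: [0.3421, 0.232, 0.2624]
tcp_rot: [3.141, 0.001, -2.967]
ft_force: [0.5, 1.2, -0.1]
gripper_width: 0.0856
```

```bash
python3 -c "
from h import *
goto([.48,-.03,.27],3.316)"
```

```text
t 1.17 lin cm [ -9.03 -28.19  -0.75] rot [0.    0.001 0.   ] q6 end -1.81
```

{"fn": "arm_command", "kwargs": {"plan": [{"linear": [-9, -28, -0.8], "delta_rot": [0, 0, 0], "claw": 1}, {"linear": [-9, -28, -0.8], "delta_rot": [0, 0, 0], "claw": 1}, {"linear": [-9, -28, -0.8], "delta_rot": [0, 0, 0], "claw": 1}, {"linear": [-9, -28, -0.8], "delta_rot": [0, 0, 0], "claw": 1}, {"linear": [-9, -28, -0.8], "delta_rot": [0, 0, 0], "claw": 1}, {"linear": [-9, -28, -0.8], "delta_rot": [0, 0, 0], "claw": 1}, {"linear": [-9, -28, -0.8], "delta_rot": [0, 0, 0], "claw": 1}, {"linear": [-9, -28, -0.8], "delta_rot": [0, 0, 0], "claw": 0.3}]}}

```text
clock: 1.83
tcp_pos: [0.4814, -0.0318, 0.2699]
tcp_rot: [-3.14, 0.001, -2.973]
ft_force: [-0.4, 1.2, 0.3]
gripper_width: 0.0753
```

```bash
python3 - <<'E'
from h import *
o=robot.get_obs();print(o['tcp_pos'],o['tcp_rot'],o['dq'].round(3))
c=cam('wrist');im=robot.grab_frame('wrist');save('w1.png',im)
for l,z in [('charger',.034),('knob',.065),('long_a',.048),('short_a',.05),('tub',.031)]:
    for m in robot.masks_of('wrist',l):
        ys,xs=np.nonzero(m['region']); 
        r=cv2.minAreaRect(np.array([ray(c,q,z)[:2]*1000 for q in np.c_[xs,ys]],np.float32))
        print(l,round(m['p'],2),np.round(m['rect']),ray(c,(xs.mean(),ys.mean()),z).round(4),'rect mm',np.round(r[0],1),np.round(r[1],1),round(r[2],1))
E
```

```text
[ 0.48138882 -0.03180209  0.26985396] [-3.13978094e+00  7.51354672e-04 -2.97256614e+00] [ 0.04  -0.016  0.04   0.028  0.02   0.042]
charger 0.59 [212. 143. 464. 225.] [ 0.4842 -0.0218  0.034 ] rect mm [486.1 -15.4] [ 96.4 289.9] 9.7
knob 0.59 [220. 162. 266. 213.] [ 0.5003 -0.1166  0.065 ] rect mm [ 500.1 -117.5] [48.9 48.7] 89.1
long_a 0.91 [330. 168. 341. 213.] [ 0.4886 -0.0173  0.048 ] rect mm [488.7 -17.2] [50.8 13.8] 9.9
long_a 0.89 [365. 168. 380. 210.] [0.4804 0.0229 0.048 ] rect mm [481.2  23.1] [49.6 13.8] 9.9
long_a 0.87 [438. 167. 452. 209.] [0.4658 0.1043 0.048 ] rect mm [466.9 104.4] [50.8 16.1] 10.7
short_a 0.94 [291. 175. 306. 203.] [ 0.4939 -0.0583  0.05  ] rect mm [493.8 -58. ] [34.6 16.9] 8.1
short_a 0.62 [402. 170. 417. 203.] [0.4711 0.0634 0.05  ] rect mm [471.5  63.1] [35.4 17.2] 9.4
short_a 0.22 [367. 166. 380. 211.] [0.4812 0.0227 0.05  ] rect mm [481.5  22.7] [50.5 14. ] 10.5
tub 0.73 [526. 160. 640. 258.] [0.4647 0.2872 0.031 ] rect mm [464.6 294.9] [149.4 100.9] 89.4
tub 0.44 [436. 165. 452. 206.] [0.4684 0.1118 0.031 ] rect mm [469.3 112. ] [53.2 16. ] 9.7
```

View pics/w1.png

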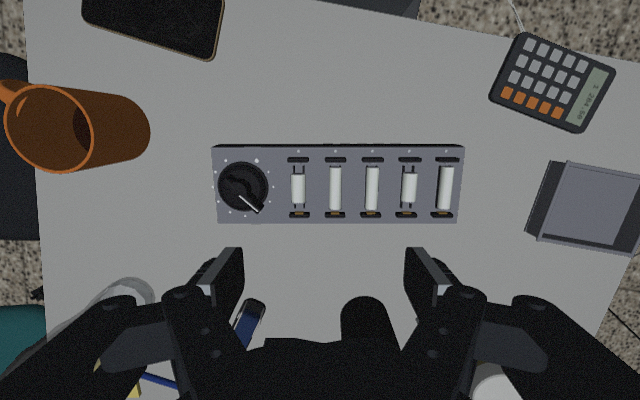

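```bash
python3 -c "
from h import *
goto([.507,-.124,.18],0.8)"
```

```text
t 2.13 lin cm [ -1.09 -10.23   9.03] rot [ 0.    -0.     2.517] q6 end 0.53
```

{"fn": "arm_command", "kwargs": {"plan": [{"linear": [-1.1, -10.2, 0], "delta_rot": [0, 0, 2.5], "claw": 0.35}, {"linear": [-1.1, -10.2, 2], "delta_rot": [0, 0, 2.5], "claw": 0.35}, {"linear": [-1.1, -10.2, 3], "delta_rot": [0, 0, 2.5], "claw": 0.35}, {"linear": [-1.1, -10.2, 4], "delta_rot": [0, 0, 2.5], "claw": 0.35}, {"linear": [-1.1, -10.2, 5], "delta_rot": [0, 0, 2.5], "claw": 0.35}, {"linear": [-1.1, -10.2, 6], "delta_rot": [0, 0, 2.5], "claw": 0.35}, {"linear": [-1.1, -10.2, 6], "delta_rot": [0, 0, 2.5], "claw": 0.35}, {"linear": [-1.1, -10.2, 6], "delta_rot": [0, 0, 2.5], "claw": 0.35}]}}

```text
clock: 2.8
tcp_pos: [0.507, -0.1236, 0.2098]
tcp_rot: [-3.141, -0.001, 2.311]
ft_force: [-0.0, -0.5, -0.2]
gripper_width: 0.0297
```

```bash
python3 -c "
from h import *
goto([.507,-.124,.18],0.8)"
```

```text
t 2.8 lin cm [-0.03 -0.03  2.98] rot [-1.000e-03 -1.000e-03  1.511e+00] q6 end 0.53
```

{"fn": "arm_command", "kwargs": {"plan": [{"linear": [0, 0, 3], "delta_rot": [0, 0, 1.5], "claw": 0.35}, {"linear": [0, 0, 3], "delta_rot": [0, 0, 1.5], "claw": 0.35}, {"linear": [0, 0, 3], "delta_rot": [0, 0, 1.5], "claw": 0.35}, {"linear": [0, 0, 3], "delta_rot": [0, 0, 1.5], "claw": 0.35}, {"linear": [0, 0, 3], "delta_rot": [0, 0, 1.5], "claw": 0.35}, {"linear": [0, 0, 3], "delta_rot": [0, 0, 1.5], "claw": 0.35}, {"linear": [0, 0, 3], "delta_rot": [0, 0, 1.5], "claw": 0.35}, {"linear": [0, 0, 3], "delta_rot": [0, 0, 1.5], "claw": 0.35}]}}

```text
clock: 3.47
tcp_pos: [0.5073, -0.1236, 0.1805]
tcp_rot: [3.141, 0.0, 1.312]
ft_force: [0.7, -0.6, -0.2]
gripper_width: 0.0301
```

{"fn": "arm_command", "kwargs": {"plan": [{"linear": [0, 0, 0], "delta_rot": [0, 0, 0.51], "claw": 0.35}, {"linear": [0, 0, 0], "delta_rot": [0, 0, 0.51], "claw": 0.35}, {"linear": [0, 0, 0], "delta_rot": [0, 0, 0.51], "claw": 0.35}, {"linear": [0, 0, 0], "delta_rot": [0, 0, 0.51], "claw": 0.35}, {"linear": [0, 0, 0], "delta_rot": [0, 0, 0.51], "claw": 0.35}, {"linear": [0, 0, 0], "delta_rot": [0, 0, 0.51], "claw": 0.35}, {"linear": [0, 0, 0], "delta_rot": [0, 0, 0.51], "claw": 0.35}, {"linear": [0, 0, 0], "delta_rot": [0, 0, 0.51], "claw": 0.35}]}}

```text
clock: 4.13
tcp_pos: [0.5074, -0.1246, 0.1802]
tcp_rot: [3.141, -0.0, 0.809]
ft_force: [0.3, -0.2, -0.1]
gripper_width: 0.0298
```

```bash
python3 - <<'E'
from h import *
o=robot.get_obs();print(o['tcp_pos'],o['tcp_rot'],o['gripper_width'])
c=cam('wrist');im=robot.grab_frame('wrist')
g=cv2.resize(im[100:330,180:460],None,fx=2.8,fy=2.6);save('w2.png',g)
for l,z in [('charger',.034),('knob',.065),('knob_tip',.065),('long_a',.048),('short_a',.05)]:
    for m in robot.masks_of('wrist',l):
        ys,xs=np.nonzero(m['region']); 
        r=cv2.minAreaRect(np.array([ray(c,q,z)[:2]*1000 for q in np.c_[xs,ys]],np.float32))
        print(l,round(m['p'],2),np.round(m['rect']),ray(c,(xs.mean(),ys.mean()),z).round(4),'rect mm',np.round(r[0],1),np.round(r[1],1),round(r[2],1))
E
```

```text
[ 0.50737188 -0.12457681  0.18024845] [ 3.14146602e+00 -6.23103757e-05  8.08890460e-01] 0.029762964500683844
charger 0.92 [ 29.   0. 385. 260.] [ 0.4903 -0.0154  0.034 ] rect mm [489.6 -15.9] [ 95.8 292.7] 9.7
charger 0.41 [ 96.  30. 140.  81.] [0.469  0.0711 0.034 ] rect mm [468.5  71. ] [38.2 20.6] 9.6
knob 0.89 [293. 163. 353. 232.] [ 0.5118 -0.1182  0.065 ] rect mm [ 511.4 -119. ] [48.1 48. ] 19.1
knob_tip 0.62 [295. 164. 357. 234.] [ 0.5121 -0.1181  0.065 ] rect mm [ 511.6 -118.9] [48.6 47.6] 16.0
knob_tip 0.59 [ 97.  30. 142.  85.] [0.4791 0.0538 0.065 ] rect mm [478.8  53.7] [33.7 18.3] 10.2
knob_tip 0.44 [ 30.   0. 385. 262.] [ 0.4977 -0.0227  0.065 ] rect mm [496.9 -22.3] [ 84.7 257.6] 10.0
long_a 0.78 [44.  0. 91. 53.] [0.4647 0.1023 0.048 ] rect mm [466.4 102.8] [48.4 17.9] 9.8
long_a 0.72 [193.  97. 240. 154.] [ 0.4904 -0.0184  0.048 ] rect mm [489.7 -18.5] [51.8 14.6] 10.3
long_a 0.71 [147.  56. 195. 122.] [0.4833 0.0223 0.048 ] rect mm [482.5  22.1] [51.4 15.6] 9.3
long_a 0.37 [292. 162. 354. 232.] [ 0.5087 -0.1212  0.048 ] rect mm [ 508. -122.] [51.5 51.3] 3.0
short_a 0.98 [240. 138. 276. 179.] [ 0.4961 -0.0592  0.05  ] rect mm [495.6 -59.4] [36.3 16.9] 10.7
short_a 0.64 [ 99.  30. 139.  82.] [0.4745 0.0625 0.05  ] rect mm [473.9  62.2] [36.1 19.7] 10.1
```

View pics/w2.png

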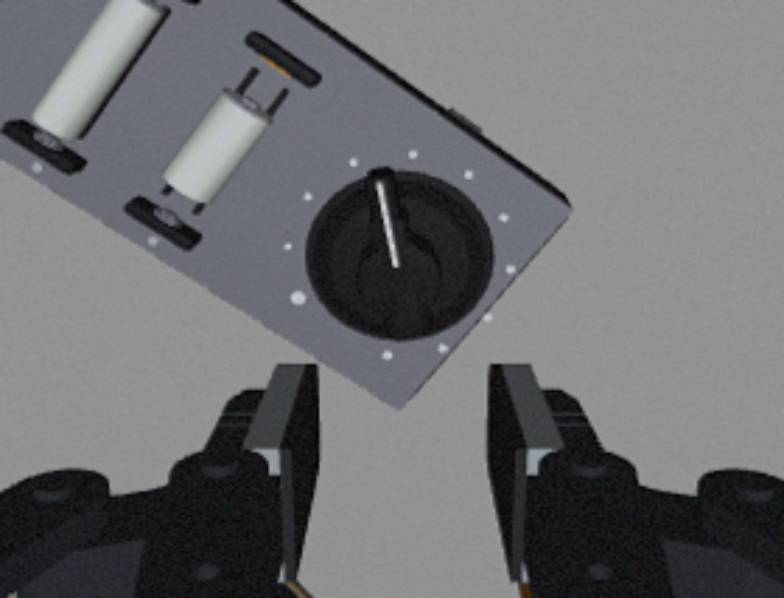

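```bash
python3 -c "
from h import *
c=cam('wrist')
a=ray(c,(321.4,201.9),.065);b=ray(c,(315.7,169.2),.065);d=b-a
f=np.arctan2(d[1],d[0]);print(a,b,f)
ax=np.array([.5073,-.1242]);print(np.arctan2(*(b[:2]-ax)[::-1]))
f=.97
p=list(ax+.022*np.array([np.cos(f),np.sin(f)]))
goto(p+[.10],f);goto(p+[.069],f)"
```

```text
[ 0.50979294 -0.11997626  0.065     ] [ 0.52454781 -0.0984128   0.065     ] 0.9707171681602126
0.9812827537176682
t 4.43 lin cm [ 2.22 -0.42  8.01] rot [-0.     0.    -0.164] q6 end 0.4
t 4.43 lin cm [ 2.22 -0.42 11.11] rot [-0.     0.    -0.164] q6 end 0.4
```

{"fn": "arm_command", "kwargs": {"plan": [{"linear": [2.2, -0.4, 2], "delta_rot": [0, 0, -0.164], "claw": 0.35}, {"linear": [2.2, -0.4, 4], "delta_rot": [0, 0, -0.164], "claw": 0.35}, {"linear": [2.2, -0.4, 6], "delta_rot": [0, 0, -0.164], "claw": 0.35}, {"linear": [2.2, -0.4, 8], "delta_rot": [0, 0, -0.164], "claw": 0.35}, {"linear": [2.2, -0.4, 9], "delta_rot": [0, 0, -0.164], "claw": 0.35}, {"linear": [2.2, -0.4, 10], "delta_rot": [0, 0, -0.164], "claw": 0.35}, {"linear": [2.2, -0.4, 11], "delta_rot": [0, 0, -0.164], "claw": 0.35}, {"linear": [2.2, -0.4, 11], "delta_rot": [0, 0, -0.164], "claw": 0.22}]}}

```text
clock: 5.1
tcp_pos: [0.5193, -0.1062, 0.0689]
tcp_rot: [-3.14, 0.0, 0.97]
ft_force: [-0.7, 0.2, 0.1]
gripper_width: 0.0197
```

```bash
cat >> h.py <<'E'
def arc(steps,r=.022,ax=(.5073,-.1242),z=.069):
    o=robot.get_obs(); M=R.from_euler('xyz',o['tcp_rot']); y0=o['tcp_rot'][2]; print('yaw',y0,'ft',o['ft_force'].round(2),o['ft_torque'].round(2),o['gripper_width'])
    rel=o['tcp_pos'][:2]-np.array(ax); print('rel r',np.hypot(*rel),'ang',np.arctan2(rel[1],rel[0]))
    for s in steps:
        f=y0+s; p=np.r_[np.array(ax)+r*np.array([np.cos(f),np.sin(f)]),z]
        print('lin',(M.inv().apply(p-o['tcp_pos'])*100).round(2),'rot',round(-s,3))
E
python3 -c "
from h import *
arc(np.arange(1,9)*.1)"
```

```text
yaw 0.9696937834353261 ft [-0.65  0.21  0.09] [-0.03  0.04  0.  ] 0.019657050413731753
rel r 0.02161023732525591 ang 0.9825373886006359
lin [ 0.03 -0.19 -0.01] rot -0.1
lin [-0.   -0.41 -0.01] rot -0.2
lin [-0.06 -0.62 -0.01] rot -0.3
lin [-0.13 -0.83 -0.01] rot -0.4
lin [-0.23 -1.03 -0.01] rot -0.5
lin [-0.35 -1.21 -0.01] rot -0.6
lin [-0.48 -1.39 -0.01] rot -0.7
lin [-0.63 -1.55 -0.01] rot -0.8
```

{"fn": "arm_command", "kwargs": {"plan": [{"linear": [0.03, -0.2, 0], "delta_rot": [0, 0, -0.1], "claw": 0.22}, {"linear": [0, -0.41, 0], "delta_rot": [0, 0, -0.2], "claw": 0.22}, {"linear": [-0.06, -0.62, 0], "delta_rot": [0, 0, -0.3], "claw": 0.22}, {"linear": [-0.13, -0.83, 0], "delta_rot": [0, 0, -0.4], "claw": 0.22}, {"linear": [-0.23, -1.03, 0], "delta_rot": [0, 0, -0.5], "claw": 0.22}, {"linear": [-0.35, -1.21, 0], "delta_rot": [0, 0, -0.6], "claw": 0.22}, {"linear": [-0.48, -1.39, 0], "delta_rot": [0, 0, -0.7], "claw": 0.22}, {"linear": [-0.63, -1.55, 0], "delta_rot": [0, 0, -0.8], "claw": 0.22}]}}

```text
clock: 5.77
tcp_pos: [0.5044, -0.1025, 0.071]
tcp_rot: [3.138, 0.0, 1.774]
ft_force: [4.7, 5.4, -0.9]
gripper_width: 0.0188
```

```bash
python3 -c "
from h import *
arc(np.arange(1,9)*.09)"
```

```text
yaw 1.7744664923195166 ft [ 4.72  5.39 -0.86] [ 0.86 -0.66  0.03] 0.018797321848777682
rel r 0.02193751898740413 ang 1.7054769551731823
lin [ 0.   -0.35  0.2 ] rot -0.09
lin [-0.02 -0.55  0.2 ] rot -0.18
lin [-0.07 -0.74  0.2 ] rot -0.27
lin [-0.13 -0.93  0.2 ] rot -0.36
lin [-0.21 -1.11  0.2 ] rot -0.45
lin [-0.3  -1.28  0.2 ] rot -0.54
lin [-0.41 -1.45  0.2 ] rot -0.63
lin [-0.53 -1.6   0.2 ] rot -0.72
```

{"fn": "arm_command", "kwargs": {"plan": [{"linear": [-0.01, -0.22, 0], "delta_rot": [0, 0, -0.1], "claw": 0.22}, {"linear": [-0.04, -0.44, 0], "delta_rot": [0, 0, -0.2], "claw": 0.22}, {"linear": [-0.1, -0.65, 0], "delta_rot": [0, 0, -0.3], "claw": 0.22}, {"linear": [-0.17, -0.86, 0], "delta_rot": [0, 0, -0.4], "claw": 0.22}, {"linear": [-0.27, -1.05, 0], "delta_rot": [0, 0, -0.5], "claw": 0.22}, {"linear": [-0.38, -1.24, 0], "delta_rot": [0, 0, -0.6], "claw": 0.22}, {"linear": [-0.52, -1.42, 0], "delta_rot": [0, 0, -0.7], "claw": 0.22}, {"linear": [-0.67, -1.58, 0], "delta_rot": [0, 0, -0.8], "claw": 0.22}]}}

```text
clock: 6.43
tcp_pos: [0.4891, -0.1117, 0.0708]
tcp_rot: [3.14, -0.001, 2.575]
ft_force: [-0.2, 5.1, 0.1]
gripper_width: 0.0186
```

```bash
python3 -c "
from h import *
arc(np.arange(1,9)*.05)"
```

```text
yaw 2.574670528264384 ft [-0.21  5.12  0.12] [0.91 0.13 0.01] 0.018614668033476202
rel r 0.022123710860514675 ang 2.538842253759182
lin [-0.01 -0.19  0.18] rot -0.05
lin [-0.02 -0.3   0.17] rot -0.1
lin [-0.04 -0.41  0.17] rot -0.15
lin [-0.05 -0.52  0.17] rot -0.2
lin [-0.08 -0.62  0.17] rot -0.25
lin [-0.11 -0.73  0.17] rot -0.3
lin [-0.14 -0.83  0.17] rot -0.35
lin [-0.18 -0.94  0.17] rot -0.4
```

{"fn": "arm_command", "kwargs": {"plan": [{"linear": [0, -0.07, 0], "delta_rot": [0, 0, -0.03], "claw": 0.22}, {"linear": [0, -0.14, 0], "delta_rot": [0, 0, -0.06], "claw": 0.22}, {"linear": [-0.01, -0.2, 0], "delta_rot": [0, 0, -0.09], "claw": 0.22}, {"linear": [-0.02, -0.27, 0], "delta_rot": [0, 0, -0.12], "claw": 0.22}, {"linear": [-0.03, -0.34, 0], "delta_rot": [0, 0, -0.15], "claw": 0.22}, {"linear": [-0.04, -0.4, 0], "delta_rot": [0, 0, -0.18], "claw": 0.22}, {"linear": [-0.05, -0.46, 0], "delta_rot": [0, 0, -0.21], "claw": 0.22}, {"linear": [-0.06, -0.53, 0], "delta_rot": [0, 0, -0.24], "claw": 0.22}]}}

```text
clock: 7.1
tcp_pos: [0.4865, -0.1165, 0.0707]
tcp_rot: [3.141, -0.001, 2.811]
ft_force: [-1.5, 5.0, 1.1]
gripper_width: 0.0186
```

{"fn": "arm_command", "kwargs": {"plan": [{"linear": [0, -0.03, 0], "delta_rot": [0, 0, -0.012], "claw": 0.22}, {"linear": [0, -0.06, 0], "delta_rot": [0, 0, -0.025], "claw": 0.22}, {"linear": [0, -0.09, 0], "delta_rot": [0, 0, -0.038], "claw": 0.22}, {"linear": [0, -0.11, 0], "delta_rot": [0, 0, -0.05], "claw": 0.22}, {"linear": [0, -0.11, 0], "delta_rot": [0, 0, -0.05], "claw": 0.22}, {"linear": [0, -0.11, 0], "delta_rot": [0, 0, -0.05], "claw": 0.22}, {"linear": [0, -0.11, 0], "delta_rot": [0, 0, -0.05], "claw": 0.22}, {"linear": [0, -0.11, 0], "delta_rot": [0, 0, -0.05], "claw": 0.22}]}}

```text
clock: 7.77
tcp_pos: [0.4867, -0.1184, 0.0702]
tcp_rot: [-3.141, 0.001, 2.86]
ft_force: [-0.8, 3.8, 0.4]
gripper_width: 0.0191
```

{"fn": "arm_command", "kwargs": {"plan": [{"linear": [0, -0.03, 0], "delta_rot": [0, 0, -0.012], "claw": 0.22}, {"linear": [0, -0.06, 0], "delta_rot": [0, 0, -0.025], "claw": 0.22}, {"linear": [0, -0.09, 0], "delta_rot": [0, 0, -0.038], "claw": 0.22}, {"linear": [0, -0.11, 0], "delta_rot": [0, 0, -0.05], "claw": 0.22}, {"linear": [0, -0.11, 0], "delta_rot": [0, 0, -0.05], "claw": 0.22}, {"linear": [0, -0.11, 0], "delta_rot": [0, 0, -0.05], "claw": 0.22}, {"linear": [0, -0.11, 0], "delta_rot": [0, 0, -0.05], "claw": 0.22}, {"linear": [0, -0.11, 0], "delta_rot": [0, 0, -0.05], "claw": 0.22}]}}

```text
clock: 8.43
tcp_pos: [0.4863, -0.1194, 0.0702]
tcp_rot: [-3.141, 0.0, 2.91]
ft_force: [0.9, 1.6, 0.6]
gripper_width: 0.019
```

```bash
python3 - <<'E'
from h import *
o=robot.get_obs();print(o['tcp_pos'],o['ft_force'].round(1),o['ft_torque'].round(2))
arc([0])
im=robot.grab_frame('wrist')
save('w3.png',cv2.resize(im[140:400,160:480],None,fx=2.4,fy=2.3))
E
```

```text
[ 0.48629252 -0.11943392  0.07018262] [0.9 1.6 0.6] [ 0.31 -0.06 -0.04]
yaw 2.9097147647581996 ft [0.91 1.61 0.57] [ 0.31 -0.06 -0.04] 0.019028602369752755
rel r 0.021541349197248896 ang 2.918494106600508
lin [0.05 0.02 0.12] rot 0
```

View pics/w3.png

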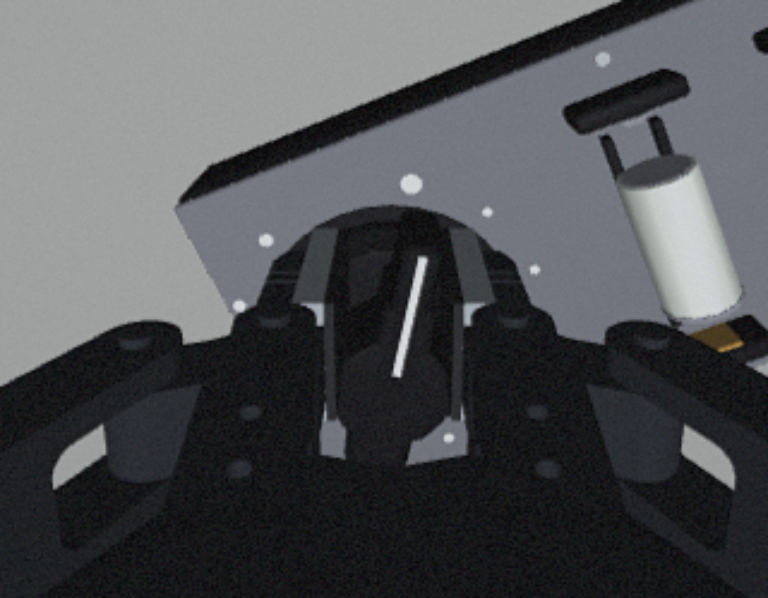

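```bash
cat >> h.py <<'E'
def line(a,b,o,s,z=.065):
    c=cam('wrist');f=lambda q: ray(c,(o[0]+q[0]/s[0],o[1]+q[1]/s[1]),z)
    a,b=f(a),f(b);print(a.round(4),b.round(4),np.arctan2(b[1]-a[1],b[0]-a[0]))
E
python3 -c "
from h import *
line((397,376),(422,258),(160,140),(2.4,2.3))
line((397,376),(411,184),(160,140),(2.4,2.3))
c=cam('wrist');q=ray(c,(160+411/2.4,140+184/2.3),.034);print(q,np.arctan2(q[1]+.1242,q[0]-.5073))"
```

```text
[ 0.502  -0.1216  0.065 ] [ 0.4785 -0.1114  0.065 ] 2.732703201778483
[ 0.502  -0.1216  0.065 ] [ 0.4637 -0.11    0.065 ] 2.848629195533568
[ 0.47354248 -0.11154009  0.034     ] 2.7828002398487417
```

{"fn": "arm_command", "kwargs": {"plan": [{"linear": [0, -0.03, 0], "delta_rot": [0, 0, -0.012], "claw": 0.22}, {"linear": [0, -0.06, 0], "delta_rot": [0, 0, -0.025], "claw": 0.22}, {"linear": [0, -0.09, 0], "delta_rot": [0, 0, -0.038], "claw": 0.22}, {"linear": [0, -0.12, 0], "delta_rot": [0, 0, -0.05], "claw": 0.22}, {"linear": [0, -0.15, 0], "delta_rot": [0, 0, -0.062], "claw": 0.22}, {"linear": [0, -0.18, 0], "delta_rot": [0, 0, -0.075], "claw": 0.22}, {"linear": [0, -0.2, 0], "delta_rot": [0, 0, -0.08], "claw": 0.22}, {"linear": [0, -0.2, 0], "delta_rot": [0, 0, -0.08], "claw": 0.22}]}}

```text
clock: 9.15
tcp_pos: [0.4859, -0.121, 0.0702]
tcp_rot: [3.141, 0.0, 2.99]
ft_force: [2.7, 5.0, 2.4]
gripper_width: 0.0188
```

{"fn": "arm_command", "kwargs": {"plan": [{"linear": [0, -0.02, 0], "delta_rot": [0, 0, -0.01], "claw": 0.22}, {"linear": [0, -0.04, 0], "delta_rot": [0, 0, -0.02], "claw": 0.22}, {"linear": [0, -0.06, 0], "delta_rot": [0, 0, -0.03], "claw": 0.22}, {"linear": [0, -0.08, 0], "delta_rot": [0, 0, -0.04], "claw": 0.22}, {"linear": [0, -0.1, 0], "delta_rot": [0, 0, -0.04], "claw": 0.22}, {"linear": [0, -0.1, 0], "delta_rot": [0, 0, -0.04], "claw": 0.22}, {"linear": [0, -0.1, 0], "delta_rot": [0, 0, -0.04], "claw": 0.22}, {"linear": [0, -0.1, 0], "delta_rot": [0, 0, -0.04], "claw": 0.22}]}}

```text
clock: 9.82
tcp_pos: [0.4861, -0.1211, 0.0702]
tcp_rot: [3.139, 0.001, 3.03]
ft_force: [4.4, 10.2, 2.9]
gripper_width: 0.0191
```

{"fn": "arm_command", "kwargs": {"plan": [{"linear": [0, 0.1, 0], "delta_rot": [0, 0, 0.03], "claw": 0.24}, {"linear": [0, 0.25, 0], "delta_rot": [0, 0, 0.06], "claw": 0.28}, {"linear": [0, 0.25, 0], "delta_rot": [0, 0, 0.06], "claw": 0.3}, {"linear": [0, 0.25, -1], "delta_rot": [0, 0, 0.06], "claw": 0.3}, {"linear": [0, 0.25, -3], "delta_rot": [0, 0, 0.06], "claw": 0.35}, {"linear": [0, 0.25, -6], "delta_rot": [0, 0, 0.06], "claw": 0.35}, {"linear": [0, 0.25, -9], "delta_rot": [0, 0, 0.06], "claw": 0.35}, {"linear": [0, 0.25, -11], "delta_rot": [0, 0, 0.06], "claw": 0.35}]}}

```text
clock: 10.48
tcp_pos: [0.4861, -0.1203, 0.1826]
tcp_rot: [-3.14, 0.002, 2.971]
ft_force: [1.7, -0.7, 0.8]
gripper_width: 0.0299
```

```bash
python3 - <<'E'
from h import *
c=cam('wrist');im=robot.grab_frame('wrist')
save('w4.png',cv2.resize(im[90:320,180:460],None,fx=2.8,fy=2.6))
o=robot.get_obs();print(o['tcp_pos'],o['ft_force'].round(1))
for m in robot.masks_of('wrist','short_a'):
        ys,xs=np.nonzero(m['region']); 
        r=cv2.minAreaRect(np.array([ray(c,q,.05)[:2]*1000 for q in np.c_[xs,ys]],np.float32))
        print(round(m['p'],2),np.round(m['rect']),'rect mm',np.round(r[0],1),np.round(r[1],1),round(r[2],1))
E
```

```text
[ 0.48725228 -0.12077647  0.18552546] [ 1.2 -1.3  2.6]
0.88 [527. 124. 560. 170.] rect mm [472.3  61.4] [36.9 19.7] 9.7
0.69 [382. 178. 409. 219.] rect mm [494.  -60.1] [36.9 16.6] 10.0
0.51 [270.  65. 614. 276.] rect mm [481.9 -21.9] [ 91.3 274.4] 9.7
0.18 [579. 101. 607. 161.] rect mm [466.3 100.8] [51.7 18. ] 10.1
```

View pics/w4.png

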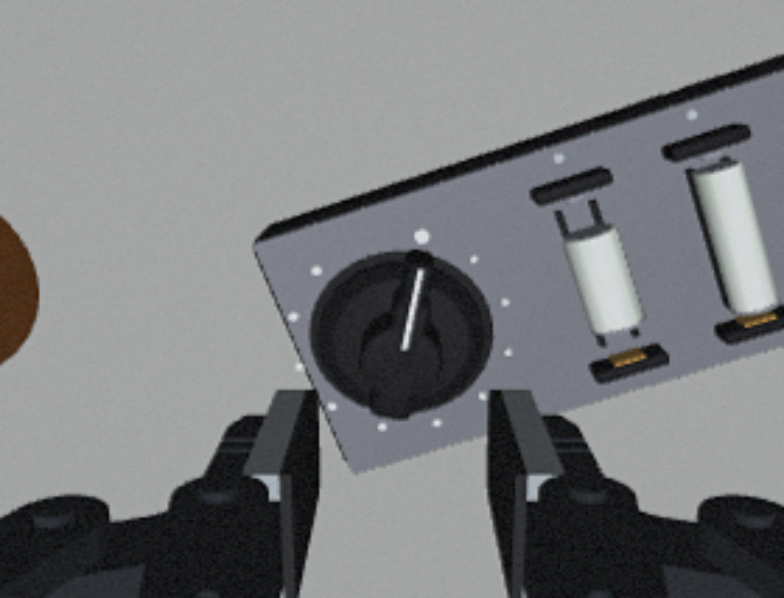

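```bash
python3 -c "
from h import *
line((404,350),(421,270),(180,90),(2.8,2.6))
goto([.4945,-.0592,.12],3.312);goto([.4945,-.0592,.06],3.312)"
```

```text
[ 0.5036 -0.1226  0.065 ] [ 0.4792 -0.1135  0.065 ] 2.785940180451961
t 10.58 lin cm [0.33 6.2  6.3 ] rot [-0.004  0.006 -0.341] q6 end -1.86
t 10.58 lin cm [ 0.37  6.21 12.3 ] rot [-0.004  0.006 -0.341] q6 end -1.86
```

{"fn": "arm_command", "kwargs": {"plan": [{"linear": [0.3, 6.2, 0], "delta_rot": [0, 0, -0.341], "claw": 0.34}, {"linear": [0.3, 6.2, 2], "delta_rot": [0, 0, -0.341], "claw": 0.34}, {"linear": [0.3, 6.2, 4], "delta_rot": [0, 0, -0.341], "claw": 0.34}, {"linear": [0.3, 6.2, 6], "delta_rot": [0, 0, -0.341], "claw": 0.34}, {"linear": [0.3, 6.2, 7], "delta_rot": [0, 0, -0.341], "claw": 0.34}, {"linear": [0.3, 6.2, 7], "delta_rot": [0, 0, -0.341], "claw": 0.34}, {"linear": [0.3, 6.2, 7], "delta_rot": [0, 0, -0.341], "claw": 0.34}, {"linear": [0.3, 6.2, 7], "delta_rot": [0, 0, -0.341], "claw": 0.34}]}}

```text
clock: 11.25
tcp_pos: [0.4937, -0.0584, 0.1105]
tcp_rot: [-3.141, 0.0, -2.972]
ft_force: [0.1, -0.2, 0.2]
gripper_width: 0.0286
```

```bash
python3 - <<'E'
from h import *
c=cam('wrist');im=robot.grab_frame('wrist');save('w5.png',im[100:400,120:520])
for l in ['short_a','long_a']:
  for m in robot.masks_of('wrist',l):
        ys,xs=np.nonzero(m['region']); 
        r=cv2.minAreaRect(np.array([ray(c,q,.05)[:2]*1000 for q in np.c_[xs,ys]],np.float32))
        print(l,round(m['p'],2),np.round(m['rect']),'rect mm',np.round(r[0],1),np.round(r[1],1),round(r[2],1))
goto([.4945,-.0592,.06],3.312);print(robot.get_obs()['gripper_width'])
E
```

```text
short_a 0.87 [308. 201. 334. 259.] rect mm [493.7 -59.2] [37.2 16.4] 10.2
short_a 0.77 [501. 199. 539. 257.] rect mm [472.5  61.1] [37.1 20.4] 9.6
long_a 0.88 [562. 187. 605. 266.] rect mm [466.3 100.2] [51.3 19.3] 8.3
long_a 0.84 [377. 189. 400. 268.] rect mm [486.9 -19.2] [51.1 14.4] 11.3
long_a 0.78 [439. 190. 472. 268.] rect mm [480.6  20.3] [51.5 15.8] 9.8
t 11.4 lin cm [-0.05 -0.09  5.08] rot [-0.001  0.001 -0.001] q6 end -1.86
0.028872270063699655
```

View pics/w5.png

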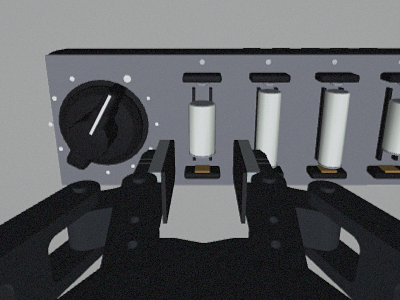

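{"fn": "arm_command", "kwargs": {"grip_force": 25, "plan": [{"linear": [0, -0.08, 1.5], "delta_rot": [0, 0, 0], "claw": 0.34}, {"linear": [0, -0.08, 3], "delta_rot": [0, 0, 0], "claw": 0.34}, {"linear": [0, -0.08, 4], "delta_rot": [0, 0, 0], "claw": 0.34}, {"linear": [0, -0.08, 5.1], "delta_rot": [0, 0, 0], "claw": 0.34}, {"linear": [0, -0.08, 5.1], "delta_rot": [0, 0, 0], "claw": 0.34}, {"linear": [0, -0.08, 5.1], "delta_rot": [0, 0, 0], "claw": 0.1}, {"linear": [0, -0.08, 5.1], "delta_rot": [0, 0, 0], "claw": 0.1}, {"linear": [0, -0.08, 5.1], "delta_rot": [0, 0, 0], "claw": 0.1}]}}

```text
clock: 12.07
tcp_pos: [0.494, -0.0591, 0.06]
tcp_rot: [-3.141, 0.001, -2.972]
ft_force: [0.9, 0.3, 0.3]
gripper_width: 0.0157
```

{"fn": "arm_command", "kwargs": {"plan": [{"linear": [0, 0, 0], "delta_rot": [0, 0, 0], "claw": 0.1}, {"linear": [0, 0, 0], "delta_rot": [0, 0, 0], "claw": 0.1}, {"linear": [0, 0, -1], "delta_rot": [0, 0, 0], "claw": 0.1}, {"linear": [0, 0, -3], "delta_rot": [0, 0, 0], "claw": 0.1}, {"linear": [0, 0, -6], "delta_rot": [0, 0, 0], "claw": 0.1}, {"linear": [0, 0, -10], "delta_rot": [0, 0, 0], "claw": 0.1}, {"linear": [0, 0, -12], "delta_rot": [0, 0, 0], "claw": 0.1}, {"linear": [0, 0, -12], "delta_rot": [0, 0, 0], "claw": 0.1}]}}

```text
clock: 12.73
tcp_pos: [0.4952, -0.0594, 0.1837]
tcp_rot: [-3.137, 0.008, -2.972]
ft_force: [0.6, 0.4, -0.2]
gripper_width: 0.0156
```

```bash
python3 -c "
from h import *
goto([.463,.275,.18],3.312)"
```

```text
t 12.73 lin cm [-2.47 33.5   0.24] rot [-0.004  0.008 -0.001] q6 end -1.21
```

{"fn": "arm_command", "kwargs": {"plan": [{"linear": [-2.5, 33.5, 0], "delta_rot": [0, 0, 0], "claw": 0.1}, {"linear": [-2.5, 33.5, 0], "delta_rot": [0, 0, 0], "claw": 0.1}, {"linear": [-2.5, 33.5, 0], "delta_rot": [0, 0, 0], "claw": 0.1}, {"linear": [-2.5, 33.5, 0], "delta_rot": [0, 0, 0], "claw": 0.1}, {"linear": [-2.5, 33.5, 0], "delta_rot": [0, 0, 0], "claw": 0.1}, {"linear": [-2.5, 33.5, 0], "delta_rot": [0, 0, 0], "claw": 0.1}, {"linear": [-2.5, 33.5, 0], "delta_rot": [0, 0, 0], "claw": 0.1}, {"linear": [-2.5, 33.5, 0], "delta_rot": [0, 0, 0], "claw": 0.1}]}}

```text
clock: 13.4
tcp_pos: [0.4611, 0.2749, 0.1785]
tcp_rot: [-3.141, -0.001, -2.972]
ft_force: [0.8, -0.4, -0.5]
gripper_width: 0.016
```

{"fn": "arm_command", "kwargs": {"plan": [{"linear": [0, 0, 0], "delta_rot": [0, 0, 0], "claw": 0.1}, {"linear": [0, 0, 0], "delta_rot": [0, 0, 0], "claw": 0.1}, {"linear": [0, 0, 0], "delta_rot": [0, 0, 0], "claw": 0.1}, {"linear": [0, 0, 0], "delta_rot": [0, 0, 0], "claw": 0.1}, {"linear": [0, 0, 0], "delta_rot": [0, 0, 0], "claw": 0.1}, {"linear": [0, 0, 0], "delta_rot": [0, 0, 0], "claw": 0.1}, {"linear": [0, 0, 0], "delta_rot": [0, 0, 0], "claw": 0.1}, {"linear": [0, 0, 0], "delta_rot": [0, 0, 0], "claw": 0.1}]}}

```text
clock: 14.07
tcp_pos: [0.4623, 0.2724, 0.1792]
tcp_rot: [3.142, 0.0, -2.973]
ft_force: [-0.3, 0.5, -0.7]
gripper_width: 0.0156
```

```bash
python3 - <<'E'
from h import *
c=cam('wrist');im=robot.grab_frame('wrist');save('w6.png',im)
for m in robot.masks_of('wrist','tub'):
        ys,xs=np.nonzero(m['region']); 
        r=cv2.minAreaRect(np.array([ray(c,q,.031)[:2]*1000 for q in np.c_[xs,ys]],np.float32))
        print(round(m['p'],2),np.round(m['rect']),'rect mm',np.round(r[0],1),np.round(r[1],1),round(r[2],1))
print(robot.get_obs()['tcp_pos'],robot.get_obs()['gripper_width'])
E
```

```text
0.79 [282. 132. 442. 268.] rect mm [464.4 305.7] [128.5 102.2] 89.1
[0.462193   0.27264085 0.17917886] 0.01600022722584363
```

View pics/w6.png

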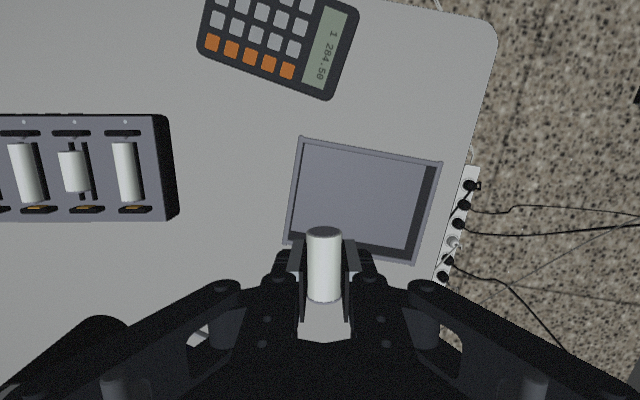

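{"fn": "arm_command", "kwargs": {"plan": [{"linear": [-0.4, 1.2, 2], "delta_rot": [0, 0, 0.17], "claw": 0.1}, {"linear": [-0.4, 1.2, 5], "delta_rot": [0, 0, 0.17], "claw": 0.1}, {"linear": [-0.4, 1.2, 8], "delta_rot": [0, 0, 0.17], "claw": 0.1}, {"linear": [-0.4, 1.2, 11], "delta_rot": [0, 0, 0.17], "claw": 0.1}, {"linear": [-0.4, 1.2, 13], "delta_rot": [0, 0, 0.17], "claw": 0.1}, {"linear": [-0.4, 1.2, 14.2], "delta_rot": [0, 0, 0.17], "claw": 0.1}, {"linear": [-0.4, 1.2, 15], "delta_rot": [0, 0, 0.17], "claw": 0.1}, {"linear": [-0.4, 1.2, 15], "delta_rot": [0, 0, 0.17], "claw": 0.1}]}}

```text
clock: 14.83
tcp_pos: [0.4636, 0.2851, 0.0279]
tcp_rot: [-3.141, -0.002, 3.141]
ft_force: [0.0, -0.1, -0.4]
gripper_width: 0.0162
```

```bash
python3 -c "
from h import *
o=robot.get_obs();print(o['tcp_pos'],o['ft_force'],o['gripper_width'])"
```

```text
[0.46357506 0.28514111 0.02787419] [ 0.02611727 -0.05585415 -0.38816345] 0.016151352428680175
```

Lower 1 mm, release, lift.

{"fn": "arm_command", "kwargs": {"plan": [{"linear": [0, 0, 0.1], "delta_rot": [0, 0, 0], "claw": 0.1}, {"linear": [0, 0, 0.1], "delta_rot": [0, 0, 0], "claw": 0.2}, {"linear": [0, 0, 0.1], "delta_rot": [0, 0, 0], "claw": 0.25}, {"linear": [0, 0, 0.1], "delta_rot": [0, 0, 0], "claw": 0.3}, {"linear": [0, 0, 0.1], "delta_rot": [0, 0, 0], "claw": 0.3}, {"linear": [0, 0, -1], "delta_rot": [0, 0, 0], "claw": 0.3}, {"linear": [0, 0, -3], "delta_rot": [0, 0, 0], "claw": 0.3}, {"linear": [0, 0, -6], "delta_rot": [0, 0, 0], "claw": 0.3}]}}

```text
clock: 15.5
tcp_pos: [0.463, 0.285, 0.0884]
tcp_rot: [-3.14, -0.004, 3.141]
ft_force: [-0.2, 0.2, 0.3]
gripper_width: 0.0253
```

{"fn": "arm_command", "kwargs": {"plan": [{"linear": [0, 0, -3], "delta_rot": [0, 0, 0], "claw": 0.34}, {"linear": [0, 0, -6], "delta_rot": [0, 0, 0], "claw": 0.34}, {"linear": [0, 0, -9], "delta_rot": [0, 0, 0], "claw": 0.34}, {"linear": [0, 0, -9], "delta_rot": [0, 0, 0], "claw": 0.34}, {"linear": [0, 0, -9], "delta_rot": [0, 0, 0], "claw": 0.34}, {"linear": [0, 0, -9], "delta_rot": [0, 0, 0], "claw": 0.34}, {"linear": [0, 0, -9], "delta_rot": [0, 0, 0], "claw": 0.34}, {"linear": [0, 0, -9], "delta_rot": [0, 0, 0], "claw": 0.34}]}}

```text
clock: 16.17
tcp_pos: [0.4636, 0.2852, 0.178]
tcp_rot: [-3.141, -0.002, 3.141]
ft_force: [-0.6, 0.7, -0.1]
gripper_width: 0.029
```

```bash
python3 - <<'E'
from h import *
c=cam('wrist');im=robot.grab_frame('wrist')
for l,z in [('short_a',.014),('tub',.031)]:
  for m in robot.masks_of('wrist',l):
        ys,xs=np.nonzero(m['region']); 
        r=cv2.minAreaRect(np.array([ray(c,q,z)[:2]*1000 for q in np.c_[xs,ys]],np.float32))
        print(l,round(m['p'],2),np.round(m['rect']),'rect mm',np.round(r[0],1),np.round(r[1],1),round(r[2],1))
goto([.4728,.0635,.15],3.312)
E
```

```text
short_a 0.73 [314. 178. 331. 215.] rect mm [465.4 286.2] [36.  16.6] 1.8
short_a 0.58 [ 46. 190.  86. 232.] rect mm [480.9  38. ] [39.2 26. ] 9.2
tub 0.59 [274. 138. 422. 252.] rect mm [464.6 306.2] [127.9 101.6] 89.3
t 16.32 lin cm [ -0.91 -22.18   2.86] rot [-0.    -0.001 -0.171] q6 end -1.61
```

{"fn": "arm_command", "kwargs": {"plan": [{"linear": [-0.9, -22.2, 0], "delta_rot": [0, 0, -0.171], "claw": 0.34}, {"linear": [-0.9, -22.2, 0], "delta_rot": [0, 0, -0.171], "claw": 0.34}, {"linear": [-0.9, -22.2, 0], "delta_rot": [0, 0, -0.171], "claw": 0.34}, {"linear": [-0.9, -22.2, 2], "delta_rot": [0, 0, -0.171], "claw": 0.34}, {"linear": [-0.9, -22.2, 4], "delta_rot": [0, 0, -0.171], "claw": 0.34}, {"linear": [-0.9, -22.2, 6.5], "delta_rot": [0, 0, -0.171], "claw": 0.34}, {"linear": [-0.9, -22.2, 6.5], "delta_rot": [0, 0, -0.171], "claw": 0.34}, {"linear": [-0.9, -22.2, 6.5], "delta_rot": [0, 0, -0.171], "claw": 0.34}]}}

```text
clock: 16.98
tcp_pos: [0.4722, 0.0625, 0.1128]
tcp_rot: [3.14, -0.004, -2.974]
ft_force: [-0.3, 0.5, -0.6]
gripper_width: 0.029
```

```bash
python3 - <<'E'
from h import *
robot.grab_frame('wrist');c=cam('wrist');im=robot.grab_frame('wrist');save('w7.png',im[100:400,120:520])
for l in ['short_a','long_a']:
  for m in robot.masks_of('wrist',l):
        ys,xs=np.nonzero(m['region']); 
        r=cv2.minAreaRect(np.array([ray(c,q,.05)[:2]*1000 for q in np.c_[xs,ys]],np.float32))
        print(l,round(m['p'],2),np.round(m['rect']),'rect mm',np.round(r[0],1),np.round(r[1],1),round(r[2],1))
goto([.4726,.0645,.06],3.312);print(robot.get_obs()['gripper_width'])
E
```

```text
short_a 0.78 [310. 196. 339. 254.] rect mm [471.4  64.9] [37.1 16.6] 10.6
short_a 0.57 [585. 224. 629. 275.] rect mm [456.5 245.2] [19.9 29.9] 88.6
long_a 0.8 [377. 188. 402. 261.] rect mm [465.1 104.4] [51.6 14.5] 10.1
long_a 0.73 [246. 188. 276. 265.] rect mm [479.2  24.9] [51.7 14.3] 8.8
t 17.18 lin cm [0.09 0.03 5.52] rot [-0.     0.002  0.001] q6 end -1.61
0.02896128745541635
```

View pics/w7.png

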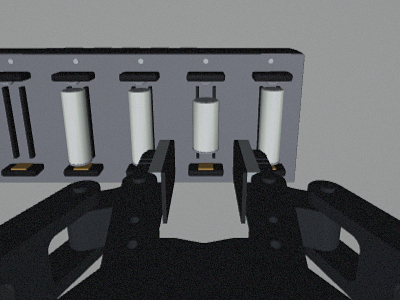

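{"fn": "arm_command", "kwargs": {"plan": [{"linear": [0.1, 0.05, 1.5], "delta_rot": [0, 0, 0], "claw": 0.34}, {"linear": [0.1, 0.05, 3], "delta_rot": [0, 0, 0], "claw": 0.34}, {"linear": [0.1, 0.05, 4.2], "delta_rot": [0, 0, 0], "claw": 0.34}, {"linear": [0.1, 0.05, 5.4], "delta_rot": [0, 0, 0], "claw": 0.34}, {"linear": [0.1, 0.05, 5.4], "delta_rot": [0, 0, 0], "claw": 0.34}, {"linear": [0.1, 0.05, 5.4], "delta_rot": [0, 0, 0], "claw": 0.1}, {"linear": [0.1, 0.05, 5.4], "delta_rot": [0, 0, 0], "claw": 0.1}, {"linear": [0.1, 0.05, 5.4], "delta_rot": [0, 0, 0], "claw": 0.1}]}}

```text
clock: 17.85
tcp_pos: [0.4723, 0.064, 0.0611]
tcp_rot: [-3.141, 0.002, -2.971]
ft_force: [1.3, 0.3, -0.0]
gripper_width: 0.0157
```

{"fn": "arm_command", "kwargs": {"plan": [{"linear": [0, 0, 0], "delta_rot": [0, 0, 0], "claw": 0.1}, {"linear": [0, 0, 0], "delta_rot": [0, 0, 0], "claw": 0.1}, {"linear": [0, 0, -1], "delta_rot": [0, 0, 0], "claw": 0.1}, {"linear": [0, 0, -3], "delta_rot": [0, 0, 0], "claw": 0.1}, {"linear": [0, 0, -6], "delta_rot": [0, 0, 0], "claw": 0.1}, {"linear": [0, 0, -10], "delta_rot": [0, 0, 0], "claw": 0.1}, {"linear": [0, 0, -12], "delta_rot": [0, 0, 0], "claw": 0.1}, {"linear": [0, 0, -12], "delta_rot": [0, 0, 0], "claw": 0.1}]}}

```text
clock: 18.52
tcp_pos: [0.4734, 0.0635, 0.1845]
tcp_rot: [-3.139, 0.008, -2.971]
ft_force: [0.8, -0.3, 0.8]
gripper_width: 0.0157
```

```bash
python3 -c "
from h import *
goto([.464,.327,.18],np.pi)"
```

```text
t 18.52 lin cm [-3.54 26.13  0.41] rot [-0.002  0.008  0.17 ] q6 end -0.96
```

{"fn": "arm_command", "kwargs": {"plan": [{"linear": [-3.5, 26.1, 0], "delta_rot": [0, 0, 0.17], "claw": 0.1}, {"linear": [-3.5, 26.1, 0], "delta_rot": [0, 0, 0.17], "claw": 0.1}, {"linear": [-3.5, 26.1, 0], "delta_rot": [0, 0, 0.17], "claw": 0.1}, {"linear": [-3.5, 26.1, 0], "delta_rot": [0, 0, 0.17], "claw": 0.1}, {"linear": [-3.5, 26.1, 0], "delta_rot": [0, 0, 0.17], "claw": 0.1}, {"linear": [-3.5, 26.1, 0], "delta_rot": [0, 0, 0.17], "claw": 0.1}, {"linear": [-3.5, 26.1, 0], "delta_rot": [0, 0, 0.17], "claw": 0.1}, {"linear": [-3.5, 26.1, 0], "delta_rot": [0, 0, 0.17], "claw": 0.1}]}}

```text
clock: 19.18
tcp_pos: [0.461, 0.3303, 0.179]
tcp_rot: [3.141, -0.001, -3.137]
ft_force: [-1.1, -0.6, -1.2]
gripper_width: 0.0156
```

```bash
python3 - <<'E'
from h import *
robot.grab_frame('wrist');c=cam('wrist');im=robot.grab_frame('wrist');save('w8.png',im[100:400,120:520])
for l,z in [('short_a',.014),('tub',.031)]:
  for m in robot.masks_of('wrist',l):
        ys,xs=np.nonzero(m['region']); 
        r=cv2.minAreaRect(np.array([ray(c,q,z)[:2]*1000 for q in np.c_[xs,ys]],np.float32))
        print(l,round(m['p'],2),np.round(m['rect']),'rect mm',np.round(r[0],1),np.round(r[1],1),round(r[2],1))
goto([.464,.327,.029],np.pi)
E
```

```text
short_a 0.85 [309. 222. 344. 302.] rect mm [534.5 328.8] [34.3 84.2] 90.0
short_a 0.74 [270. 178. 286. 214.] rect mm [465.  286.2] [37.  17.3] 1.0
tub 0.65 [224. 139. 377. 251.] rect mm [464.2 306.2] [126.9 100. ] 89.3
t 19.38 lin cm [-0.21  0.12 15.07] rot [-0.001 -0.001 -0.001] q6 end -0.96
```

View pics/w8.png

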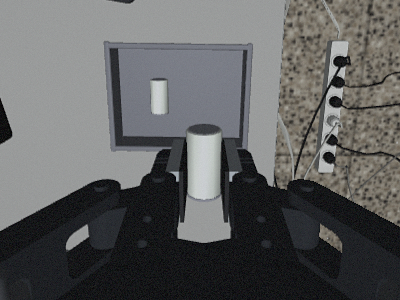

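{"fn": "arm_command", "kwargs": {"plan": [{"linear": [-0.2, 0.1, 2], "delta_rot": [0, 0, 0], "claw": 0.1}, {"linear": [-0.2, 0.1, 5], "delta_rot": [0, 0, 0], "claw": 0.1}, {"linear": [-0.2, 0.1, 8], "delta_rot": [0, 0, 0], "claw": 0.1}, {"linear": [-0.2, 0.1, 11], "delta_rot": [0, 0, 0], "claw": 0.1}, {"linear": [-0.2, 0.1, 13], "delta_rot": [0, 0, 0], "claw": 0.1}, {"linear": [-0.2, 0.1, 14.2], "delta_rot": [0, 0, 0], "claw": 0.1}, {"linear": [-0.2, 0.1, 15], "delta_rot": [0, 0, 0], "claw": 0.1}, {"linear": [-0.2, 0.1, 15], "delta_rot": [0, 0, 0], "claw": 0.1}]}}

```text
clock: 20.05
tcp_pos: [0.4638, 0.3266, 0.0289]
tcp_rot: [-3.14, -0.002, 3.14]
ft_force: [0.2, 0.6, 0.4]
gripper_width: 0.0159
```

{"fn": "arm_command", "kwargs": {"plan": [{"linear": [0, 0, 0.1], "delta_rot": [0, 0, 0], "claw": 0.1}, {"linear": [0, 0, 0.1], "delta_rot": [0, 0, 0], "claw": 0.2}, {"linear": [0, 0, 0.1], "delta_rot": [0, 0, 0], "claw": 0.25}, {"linear": [0, 0, 0.1], "delta_rot": [0, 0, 0], "claw": 0.3}, {"linear": [0, 0, 0.1], "delta_rot": [0, 0, 0], "claw": 0.3}, {"linear": [0, 0, -1], "delta_rot": [0, 0, 0], "claw": 0.3}, {"linear": [0, 0, -3], "delta_rot": [0, 0, 0], "claw": 0.3}, {"linear": [0, 0, -6], "delta_rot": [0, 0, 0], "claw": 0.3}]}}

```text
clock: 20.72
tcp_pos: [0.4631, 0.3275, 0.0899]
tcp_rot: [-3.14, -0.004, -3.141]
ft_force: [0.1, -0.0, -0.5]
gripper_width: 0.0255
```

{"fn": "arm_command", "kwargs": {"plan": [{"linear": [0, -3, -3], "delta_rot": [0, 0, 0], "claw": 0.34}, {"linear": [0, -6, -6], "delta_rot": [0, 0, 0], "claw": 0.34}, {"linear": [0, -9, -10], "delta_rot": [0, 0, 0], "claw": 0.34}, {"linear": [0, -9, -13], "delta_rot": [0, 0, 0], "claw": 0.34}, {"linear": [0, -9, -14], "delta_rot": [0, 0, 0], "claw": 0.34}, {"linear": [0, -9, -14], "delta_rot": [0, 0, 0], "claw": 0.34}, {"linear": [0, -9, -14], "delta_rot": [0, 0, 0], "claw": 0.34}, {"linear": [0, -9, -14], "delta_rot": [0, 0, 0], "claw": 0.34}]}}

```text
clock: 21.38
tcp_pos: [0.4635, 0.2379, 0.2294]
tcp_rot: [-3.141, -0.002, -3.141]
ft_force: [-0.0, -0.4, -0.6]
gripper_width: 0.0291
```

```bash
python3 - <<'E'
from h import *
robot.grab_frame('wrist');c=cam('wrist');im=robot.grab_frame('wrist');save('w9.png',im)
for l,z in [('short_a',.014),('tub',.031),('long_a',.048),('knob',.043)]:
  for m in robot.masks_of('wrist',l):
        ys,xs=np.nonzero(m['region']); 
        r=cv2.minAreaRect(np.array([ray(c,q,z)[:2]*1000 for q in np.c_[xs,ys]],np.float32))
        print(l,round(m['p'],2),np.round(m['rect']),'rect mm',np.round(r[0],1),np.round(r[1],1),round(r[2],1))
E
```

```text
short_a 0.84 [396. 168. 413. 201.] rect mm [465.1 327.5] [17.  35.8] 89.8
short_a 0.67 [359. 174. 375. 201.] rect mm [465.6 285.8] [35.  16.5] 1.7
tub 0.73 [328. 137. 452. 233.] rect mm [464. 306.] [127.9 100.2] 89.4
long_a 0.96 [ 98. 181. 131. 230.] rect mm [480.5  27.5] [50.7 18.1] 8.9
long_a 0.71 [181. 165. 207. 215.] rect mm [466.2 109.1] [50.  15.5] 10.0
long_a 0.65 [ 61. 191.  90. 238.] rect mm [487.4 -12.6] [50.6 19.5] 9.3
knob 0.53 [  1. 207.  11. 249.] rect mm [508.5 -94.3] [11.1 41.4] 75.1
```

View pics/w9.png

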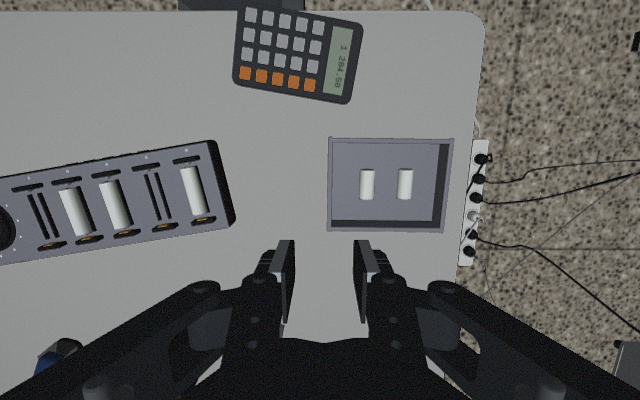

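Both short cells lie in the tub (pixels 367,184 and 405,184), the three long cells are in their bays and both emptied bays show bare rails. The arm is clear, so I'm handing in.

```bash
python3 -c "
from h import *
print(robot.hand_in())"
```

```text
the job is handed in; nothing more can be done
None
```

The charger is off, both short cells are in the tub, and I handed the job in at about 22 s of the 72 s allowed. `hand_in()` reports no verdict, so the checks below are my own.

- **Knob:** I pushed the pointer anticlockwise with the fingers on either side of it until it stopped moving, at about 11 N (limit 45 N). From above it then pointed at 2.786 rad, against about 2.79 expected for off, and lined up with the largest white dot. I did not look at the knob again after that, but the arm never touched it.
- **Short cells:** I took both from their bays after the knob was off and set them down from within about 2 mm of the tub floor. The last image shows them at (0.465, 0.286) and (0.465, 0.328), well inside the tub, which is centred at about (0.464, 0.306).
- **Long cells:** all three are still in their bays. Their positions differ by up to about 5 mm between views, which is measurement scatter from different distances and not a sign that they moved.
- **Bystanders:** nothing was touched as far as the force readings show. I did not re-measure the mug, pen cup, water bottle or stapler.

No check failed. The networks gave a few false detections with lower confidence, which I set aside after comparing them with the pictures.

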